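# Pack the paint inspection kit into its case

### The job

Pack the blue film-thickness gauge and the red colour-match lamp back into their own shaped cutouts in the open case, and press each one fully home so that it lies level on the bottom of its cutout, gripped by the ribs. Never press on the gauge's display, and leave the steel reference plate, the paint tin and the mixing cup as they are.

Things in the scene. Friction and masses are not known exactly. Their poses are not given: they have to be found in the camera images.
- case: Black case, opened flat, fixed to the bench. Base 302 (along its y) x 202 mm, walls 38 mm high, filled by a rigid grey insert, top 34 mm above the bench; cutouts 20 mm deep with yellow floors at 14 mm. Origin: centre of the base's underside. x points from the handle bar (at x = -131) to the lid, which lies folded back at x = 107 to 309, 36 mm high. Along y, + to -: gauge, lamp, reference plate cutout.
- gauge_pocket (a point): Centre of the floor of the gauge's cutout, at (0, 80, 14) mm in the case, axes as the case's. The cutout follows the gauge's outline, wide head end towards +x, so the gauge fits one way round only, its x along the case's x; 1.5 mm clearance at the sides, 2 mm at the ends, mouth chamfered 3 mm wider. When the gauge is home its origin lies here.
- lamp_pocket (a point): Centre of the floor of the lamp's cutout, at (0, -30, 14) mm in the case, axes as the case's. The cutout follows the lamp's outline, wide head end towards +x, so the lamp fits one way round only, its x along the case's x; 1.5 mm clearance at the sides, 2 mm at the ends, mouth chamfered 3 mm wider. When the lamp is home its origin lies here.
- gauge_scoop (a point): Finger scoops of the gauge's cutout: this point is on its centre line, at x = -14 mm from gauge_pocket, on the floor. The scoops are 20 mm deep like the cutout, 40 mm long in x and reach 50 mm to either side of the centre line, so fingers holding the gauge by its handle go in beside it and have room to open.
- lamp_scoop (a point): Finger scoops of the lamp's cutout: this point is on its centre line, at x = -6 mm from lamp_pocket, on the floor. The scoops are 20 mm deep like the cutout, 40 mm long in x and reach 42 mm to either side of the centre line, so fingers holding the lamp by its barrel go in beside it and have room to open.
- gauge_rib (a point): Black rubber grip rib, head end, +y side of the gauge's cutout, at the wall, on the floor. Each cutout has four such sprung ribs, on both sides near both ends (gauge x = -48 and 50, lamp x = -55 and 55), 2 mm into the item's outline with a sloping lead-in. An item just laid in rests on them 9 to 14 mm high; pressing it home takes 10 to 20 N in all, 5 to 12 N at one end; it stays put.
- gauge: Film-thickness gauge, dark blue, paddle-shaped, lying on its back, display up; 0.15 to 0.31 kg. 130 mm long (its x): handle 46 mm wide (y), x = -65 to 5; head 62 mm wide, x = 5 to 65. 28 mm thick; rubber bumpers on top at both ends (x = -65 to -37 and 41 to 65) rise to 30 mm: press there. Origin: centre of the underside, z up. Balances near x = 0; grip across the handle at x = -14.
- gauge_display: The gauge's display window, pale green-grey, 26 x 44 mm, on the top face of the head, from x = 12.5 to 38.5 mm of the gauge, its glass 28.8 mm above the gauge's underside. Origin: centre of its lower face. It must not be pressed.
- lamp: Colour-match lamp, red flat barrel, black head, lying on the bench; 0.11 to 0.22 kg. 150 mm long (its x): barrel 30 mm wide (y), x = -75 to 30; head 46 mm wide, x = 30 to 75; 26 mm thick throughout. Origin: centre of the underside, z up. Balances near x = 0; grip across the barrel at x = -6; press anywhere on top. Home, its top stands 6 mm above the insert (the gauge's 8 mm).
- ref_plate: Steel reference plate 70 x 44 x 6 mm, lying loose in its shallow cutout in the case at (0, -109) mm, top 32 mm above the bench. Origin: centre of its underside. A bystander.
- tin: Small blue paint tin, 86 mm across and 100 mm high, with a grey pouring lid, spout lever and grip, 125 mm over all. Origin: centre of its underside. A bystander.
- mix_cup: Whitish empty mixing cup, 92 mm across the rim, 115 mm high, light. Origin: centre of its underside. A bystander.

How it is judged:
By the outcome, as a careful person would: the job done as asked, in the order asked, and still so for the second after the job is handed in, with the robot touching nothing.
It also fails if it takes over 72 s, if anything falls off the work surface, if the arm or the gripper's body presses on something with over 40 N, if the wrist force passes 120 N, or if a joint passes its speed limit or range.

### The arm

A 6-joint arm with a two-finger parallel gripper is mounted at the origin on the work surface. World frame = base frame: x ahead of the robot, y to its left, z up, the work surface at z = 0. Lengths are in m, angles in degrees, forces in N, time in s.
With the tool pointing down it reaches from about 0.4 to 0.825 m from the base axis. Payload 7 kg.
Tool frame: the origin (TCP) lies on the centre line of the jaws, within the pads' length; the fingertips stand r.tip_reach ahead of it and the grasp point (between the pads) is the TCP (r.tip_reach is the distance from the TCP to the fingertips, in m); z points along the fingers, y is the line along which they close (so a half turn about z gives the same grasp; the last joint's range is limited). The gripper opens to 88 mm and grips with 3 to 60 N. Pads are 19 mm wide; open, the fingers measure 130 mm over their backs; the gripper's body (78 mm by 193 mm) begins 47 mm behind the grasp point.
Start: joints at [81.996, 20.546, 0.682, 0, -70.136, -16.507], TCP at [0.28, 0.614, 0.246] pointing down, gripper open.
Joint ranges: [-176.03, 176.03], [-82.01, 121.73], [-58.28, 71.71], [-173.87, 95.51], [-174.79, -0.11], [-173.66, 173.66]. Speed limits (degrees/s): [136.94, 136.94, 172.46, 180, 180, 180].

### API

Orientations are given as [roll, pitch, yaw] about the fixed x, y, z axes, in that order (R = Rz(yaw) Ry(pitch) Rx(roll)).
In Python, from plant import sensors, cams, r gives the robot as it stands.
- The arm moves only by the tool drive_tool, never from a script. Its argument "rows" is a list of rows, each an object of numbers: "fingers": the gripper's target within -1 to 1 (fully open at 1, half-way at 0, shut at -1); "x", "y", "z": the shift along the tool's x, y, z in m; "spin": the turn about the tool's z in rad. A call has 1 to 10 rows; each row is the pose to reach, as a shift and turn from the pose commanded when the call began, along the tool's axes at that moment; what a row does not reach only later rows make up. A row lasts 1/8 s, in which the tool goes at most 62.5 mm and 10.7 degrees, less where a joint would pass 70% of its speed; a pose out of reach is approached as far as the arm can. A call with a gripper value outside its range is refused whole. The fingers move at their own pace and stop on an object; "newtons" is the grip in N (left out, the last holds). Time passes only in rows, so rows that repeat a pose let the fingers close. It gives the time, the measured TCP pose, the force, the opening and the grip force at its end, in the units of the state.
- sensors.get_state(): the state, without advancing time (a new reading comes with each control period).
- cams.capture(name): name is "scene" or "top"; returns a dict with "pixels" (400x640x3 uint8, red, green, blue), "intrinsics" (3x3 intrinsics, pixels), "eye" and "orientation" of the camera in the world. Camera axes: x right, y up, looking along -z (the intrinsics and any distortion apply to the point x, -y, -z); pixel columns grow to the right and rows downward; lengths in m; the calibration is good to about 2 mm. A picture is of the moment at which its call begins. There is no depth.
- r.close_job(): hands the job in; it is judged then, once.
The state is a dict: "time_s": time; "joints": joint angles; "qd": joint speeds; "joint_torque": joint torques, N m; "tcp_pos": TCP position; "eef_rot": TCP orientation; "contact_force": force on the tool from outside, world axes, zero at the start; "moment": the same for the moment, N m; "gripper_width": finger opening in m; "gripper_force": force on a finger pad.
Only numpy, scipy, OpenCV 4.12 (cv2) and the standard library are available. Lean on these libraries where they do the work, as an engineer would, in place of code of your own. Each camera call takes 0.05 s, during which the arm holds its last target. There are 200 camera calls.

## Working session

There is one attempt and no reset: what is moved stays moved. The work goes in short steps, Python scripts to look and compute and a tool call to move; the robot and the scene stay as the last step left them, time stands still between calls to the robot, and variables do not carry over. Pictures are saved under pics/ and viewed, at most 10 in all, crops included, and the job is handed in when it is done.

Besides the shell and the picture viewer there is one more tool, called after "Call:" by a JSON object that holds its "op" and its "data", one argument or row to a line. drive_tool: Moves the arm, as the interface text tells. Its arguments: {"type":"object","properties":{"rows":{"type":"array"},"newtons":{"type":"number"}},"required":["rows"]}

```bash
mkdir -p pics; ls; python3 - <<'E'
from plant import sensors,cams,r
import cv2
for n in("scene","top"):
    c=cams.capture(n); cv2.imwrite(f"pics/{n}0.png",c["pixels"][:,:,::-1])
    print(n,c["intrinsics"],c["eye"],c["orientation"],[k for k in c])
print(sensors.get_state(),r.tip_reach)
E
```

```text
pics
scene [[377.60157201   0.         320.00403496]
 [  0.         377.60157201 193.9017624 ]
 [  0.           0.           1.        ]] [1.30052711 0.26003168 0.57706289] [ 57.40587      1.27855094 107.91101552] ['pixels', 'intrinsics', 'eye', 'orientation']
top [[489.65412661   0.         313.69348336]
 [  0.         489.65412661 194.43776408]
 [  0.           0.           1.        ]] [0.34033383 0.01634329 1.45841904] [  8.92288642  -0.3105987  -88.51118482] ['pixels', 'intrinsics', 'eye', 'orientation']
{'time_s': 0.1, 'joints': array([ 8.19959425e+01,  2.05882877e+01,  6.40609312e-01, -1.65625290e-02,
       -7.01361347e+01, -1.65061822e+01]), 'qd': array([ 0.03247408, -0.0385322 ,  0.12687639,  0.13419361,  0.03303243,
        0.04692546]), 'joint_torque': array([-1.45410228e-03, -5.84161592e+01,  2.93751240e+01,  7.01555595e+00,
        1.01350559e-02, -4.59018577e-05]), 'tcp_pos': array([0.27989665, 0.61380061, 0.2447213 ]), 'eef_rot': array([ 1.79915217e+02, -8.88585868e-03, -2.45158723e+01]), 'contact_force': array([0.18208413, 0.87141709, 0.09064026]), 'moment': array([-0.02650761, -0.02440676, -0.01870156]), 'gripper_force': 0.0, 'gripper_width': 0.08786165190689525} 0.019
```

View pics/top0.png

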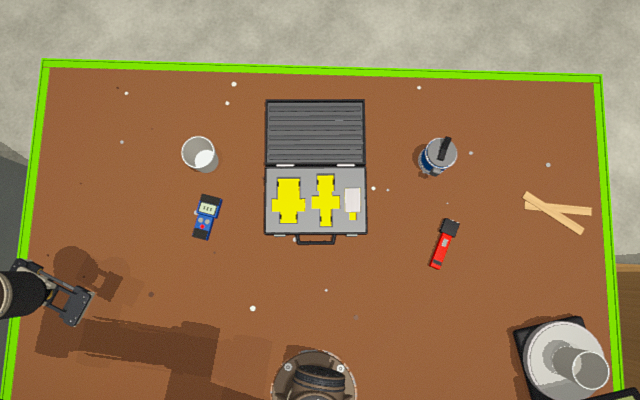

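View pics/scene0.png

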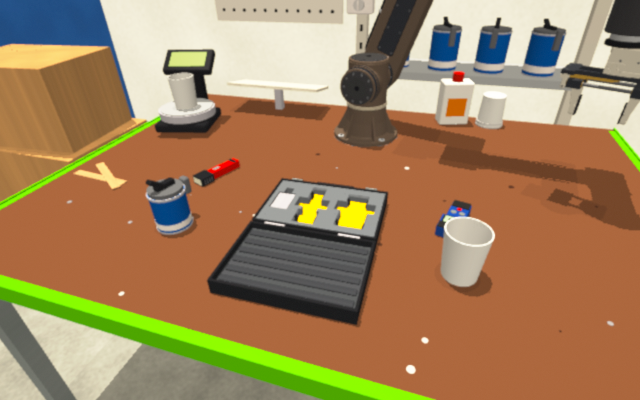

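```bash
cat > h.py <<'E'
import numpy as np,cv2
from scipy.spatial.transform import Rotation as Ro
from scipy.optimize import minimize
from plant import sensors,cams,r
def proj(c,P):
    R=Ro.from_euler('xyz',c["orientation"],degrees=True).as_matrix()
    q=(np.asarray(P,float)-c["eye"])@R; q=q*[1,-1,-1]
    u=q@c["intrinsics"].T; return u[:,:2]/u[:,2:]
def unproj(c,uv,z):
    R=Ro.from_euler('xyz',c["orientation"],degrees=True).as_matrix()
    d=R@(np.linalg.inv(c["intrinsics"])@[uv[0],uv[1],1]*[1,-1,-1])
    return c["eye"]+d*(z-c["eye"][2])/d[2]
S=8
def poly(c,pts2,z,p,box):   # pts in item frame (m), pose p=(x,y,yawdeg)
    a=np.deg2rad(p[2]);ca,sa=np.cos(a),np.sin(a)
    W=[[p[0]+ca*x-sa*y,p[1]+sa*x+ca*y,z] for x,y in pts2]
    return np.round(((proj(c,W)-box[:2]+0.5)*S-0.5)*16).astype(np.int32)
def fill(c,pts2,z,p,box):
    m=np.zeros(((box[3]-box[1])*S,(box[2]-box[0])*S),np.uint8)
    cv2.fillPoly(m,[poly(c,pts2,z,p,box)],255,cv2.LINE_AA,4); return m
def rect(x0,x1,w): return [(x0,-w),(x1,-w),(x1,w),(x0,w)]
def solid(parts,h0,h1):  # parts: (x0,x1,halfwidth)
    def f(c,p,box):
        m=0
        for a in parts:
            k=np.zeros(((box[3]-box[1])*S,(box[2]-box[0])*S),np.uint8)
            P=np.concatenate([poly(c,rect(*a),z,p,box) for z in(h0,h1)])
            cv2.fillConvexPoly(k,cv2.convexHull(P),255,cv2.LINE_AA,4); m=np.maximum(m,k)
        return m
    return f
def pockets(c,p,box):
    out=0
    for y0,parts in((.08,[(-.067,.007-.004,.0245),(.003,.067,.0325),(-.034,.006,.05)]),(-.03,[(-.077,.028,.0165),(.028,.077,.0245),(-.026,.014,.042)])):
        ms=[]
        for z,e in((.014,0),(.034,.003)):
            m=0
            for x0,x1,w in parts:
                e2=0 if w>.04 else e
                m=np.maximum(m,fill(c,[(x,y+y0) for x,y in rect(x0-e2,x1+e2,w+e2)],z,p,box))
            ms.append(m)
        out=np.maximum(out,np.minimum(*ms))
    return out
def fit(c,mask,model,p0,box):
    M=cv2.resize(mask[box[1]:box[3],box[0]:box[2]].astype(np.float32),None,fx=S,fy=S,interpolation=cv2.INTER_LINEAR)
    M=(M>.5)*255.
    f=lambda p:np.abs(model(c,p,box)-M).mean()
    best=None
    for d in(-8,0,8):
        s=np.array([p0[0],p0[1],p0[2]+d])
        q=minimize(f,s,method='Nelder-Mead',options=dict(initial_simplex=[s,s+[.006,0,0],s+[0,.006,0],s+[0,0,5]],xatol=1e-5,fatol=1e-4))
        if best is None or q.fun<best.fun:best=q
    m=model(c,best.x,box)
    return best.x,best.fun/M.mean(),M,m
gauge=solid([(-.065,.005,.023),(.005,.065,.031)],0,.029)
lamp=solid([(-.075,.03,.015),(.03,.075,.023)],0,.026)
E
cat > m.py <<'E'
from h import *
c=cams.capture("top");I=c["pixels"].astype(float);Rr,G,B=I[...,0],I[...,1],I[...,2]
nb=(Rr<1.25*B)
red=(Rr>1.25*B)&(Rr>150)&(G<.4*Rr)
yel=(Rr>150)&(G>150)&(B<110)
res=[]
for n,m,f,uv,z,box in(("gauge",nb,gauge,(207,217),.015,(185,185,230,250)),("lamp",nb|red,lamp,(444,244),.013,(420,210,470,280)),("case",yel,pockets,(315,201),.02,(262,165,370,235))):
    x=unproj(c,uv,z); p,e,M,mm=fit(c,m,f,(x[0],x[1],0 if n!="lamp" else -20),box)
    print(n,np.round(p,4),"mismatch",round(e,3))
    im=cv2.resize(I[box[1]:box[3],box[0]:box[2]].astype(np.uint8)[:,:,::-1],None,fx=S,fy=S,interpolation=cv2.INTER_CUBIC)
    for a,col in((M,(0,255,0)),(mm,(255,0,255))):
        k,_=cv2.findContours((a>127).astype(np.uint8),0,2); cv2.drawContours(im,k,-1,col,1)
    im=cv2.resize(im,None,fx=.5,fy=.5,interpolation=cv2.INTER_AREA);res.append(im)
H=max(i.shape[0] for i in res)
cv2.imwrite("pics/fit1.png",np.hstack([cv2.copyMakeBorder(i,0,H-i.shape[0],0,4,0) for i in res]))
E
python3 m.py
```

```text
gauge [  0.4899   0.3328 -12.9055] mismatch 0.134
lamp [  0.4307  -0.3696 -22.0855] mismatch 0.28
case [0.5499 0.0094 1.5597] mismatch 0.089
```

View pics/fit1.png

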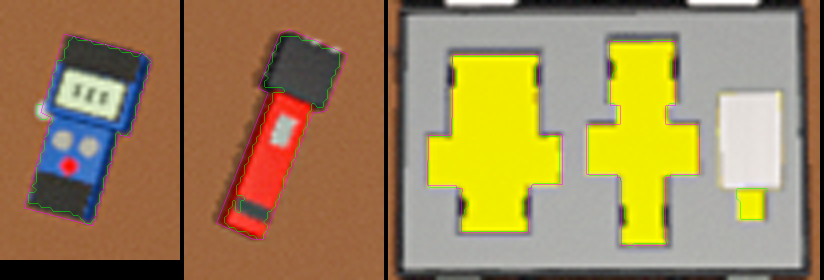

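The fits hug all three outlines: gauge at about (207,217) px, lamp at about (444,244), and the yellow pockets. The positions agree with the known sizes. I'll go above the gauge.

```bash
cat > go.py <<'E'
import sys
from h import *
def to(x,y,z,yaw,s=None):
    s=s or sensors.get_state(); p=s["tcp_pos"]; a=s["eef_rot"][2]
    R=Ro.from_euler('xyz',s["eef_rot"],degrees=True).as_matrix()
    d=R.T@(np.array([x,y,z])-p); print("t",round(s["time_s"],2),"shift",np.round(d,4),"spin",round(-np.deg2rad((yaw-a+180)%360-180),4))
if __name__=="__main__": to(*map(float,sys.argv[1:]))
E
python3 go.py .4763 .3359 .12 -12.9
```

```text
t 0.15 shift [0.294  0.1713 0.1251] spin -0.2027
```

Call:
{"op": "drive_tool", "data": {
  "rows": [
    {"x": 0.15,"y": 0.087,"z": 0.03,"spin": -0.1,"fingers": 1},
    {"x": 0.294,"y": 0.171,"z": 0.08,"spin": -0.203,"fingers": 1},
    {"x": 0.294,"y": 0.171,"z": 0.124,"spin": -0.203,"fingers": 1},
    {"x": 0.294,"y": 0.171,"z": 0.124,"spin": -0.203,"fingers": 1},
    {"x": 0.294,"y": 0.171,"z": 0.124,"spin": -0.203,"fingers": 1},
    {"x": 0.294,"y": 0.171,"z": 0.124,"spin": -0.203,"fingers": 1},
    {"x": 0.294,"y": 0.171,"z": 0.124,"spin": -0.203,"fingers": 1},
    {"x": 0.294,"y": 0.171,"z": 0.124,"spin": -0.203,"fingers": 1},
    {"x": 0.294,"y": 0.171,"z": 0.124,"spin": -0.203,"fingers": 1},
    {"x": 0.294,"y": 0.171,"z": 0.124,"spin": -0.203,"fingers": 1}
  ]
}}

```text
time_s: 1.4
tcp_pos: [0.4763, 0.3377, 0.1221]
eef_rot: [-179.9, -0.0, -12.8]
contact_force: [0.0, -1.0, -0.6]
gripper_width: 0.0875
gripper_force: 0.0
```

```bash
python3 go.py .4763 .3359 .023 -12.9; python3 - <<'E'
from h import *
ims=[]
for n,b in(("top",(160,150,260,260)),("scene",(390,150,540,300))):
    c=cams.capture(n);s=sensors.get_state();i=c["pixels"][b[1]:b[3],b[0]:b[2],::-1];ims.append(cv2.resize(i,(390,400 if n!="top" else 429))[:400])
    tip=s["tcp_pos"]-[0,0,.019];print(n,proj(c,[tip,s["tcp_pos"]]))
cv2.imwrite("pics/a.png",np.hstack(ims))
E
```

```text
t 1.4 shift [0.0004 0.0018 0.0991] spin 0.0018
top [[196.69073854 218.73554487]
 [195.09056013 217.99953084]]
scene [[462.86537039 186.9510429 ]
 [464.34128724 180.0188177 ]]
```

View pics/a.png

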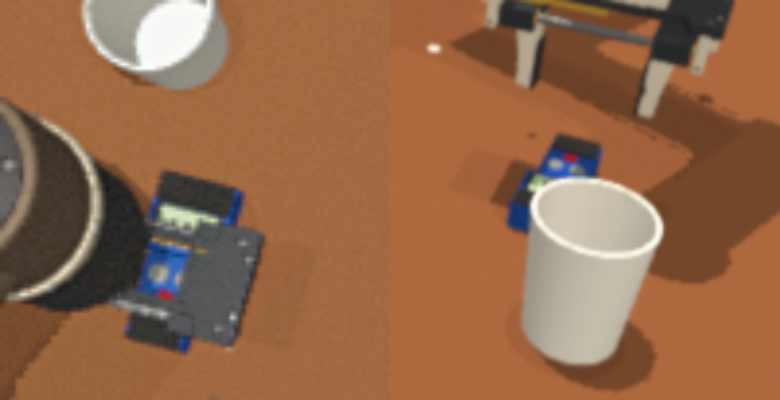

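Fingers straddle the handle, as intended (tip midpoint about (466,187) in scene, predicted (463,187)). Descend and grip.

Call:
{"op": "drive_tool", "data": {
  "rows": [
    {"y": 0.002,"z": 0.05,"fingers": 1},
    {"y": 0.002,"z": 0.09,"fingers": 1},
    {"y": 0.002,"z": 0.098,"fingers": 1},
    {"y": 0.002,"z": 0.098,"fingers": 1},
    {"y": 0.002,"z": 0.098,"fingers": -0.1},
    {"y": 0.002,"z": 0.098,"fingers": -0.1},
    {"y": 0.002,"z": 0.098,"fingers": -0.1},
    {"y": 0.002,"z": 0.098,"fingers": -0.1},
    {"y": 0.002,"z": 0.098,"fingers": -0.1},
    {"y": 0.002,"z": 0.098,"fingers": -0.1}
  ],
  "newtons": 25
}}

```text
invalid input
```

Call:
{"op": "drive_tool", "data": {
  "rows": [
    {"x": 0,"y": 0.002,"z": 0.05,"spin": 0,"fingers": 1},
    {"x": 0,"y": 0.002,"z": 0.09,"spin": 0,"fingers": 1},
    {"x": 0,"y": 0.002,"z": 0.098,"spin": 0,"fingers": 1},
    {"x": 0,"y": 0.002,"z": 0.098,"spin": 0,"fingers": 1},
    {"x": 0,"y": 0.002,"z": 0.098,"spin": 0,"fingers": -0.1},
    {"x": 0,"y": 0.002,"z": 0.098,"spin": 0,"fingers": -0.1},
    {"x": 0,"y": 0.002,"z": 0.098,"spin": 0,"fingers": -0.1},
    {"x": 0,"y": 0.002,"z": 0.098,"spin": 0,"fingers": -0.1},
    {"x": 0,"y": 0.002,"z": 0.098,"spin": 0,"fingers": -0.1},
    {"x": 0,"y": 0.002,"z": 0.098,"spin": 0,"fingers": -0.1}
  ],
  "newtons": 25
}}

```text
time_s: 2.75
tcp_pos: [0.4762, 0.3347, 0.0237]
eef_rot: [-180.0, -0.0, -12.9]
contact_force: [-1.0, -0.6, 2.1]
gripper_width: 0.0457
gripper_force: 25.0
```

Call:
{"op": "drive_tool", "data": {
  "rows": [
    {"x": 0,"y": 0,"z": -0.03,"spin": 0,"fingers": -0.1},
    {"x": 0,"y": 0,"z": -0.08,"spin": 0,"fingers": -0.1},
    {"x": 0,"y": 0,"z": -0.1,"spin": 0,"fingers": -0.1},
    {"x": 0,"y": 0,"z": -0.1,"spin": 0,"fingers": -0.1}
  ],
  "newtons": 25
}}

```text
time_s: 3.25
tcp_pos: [0.4766, 0.3353, 0.1249]
eef_rot: [-179.8, -0.1, -12.9]
contact_force: [0.1, -0.1, -2.9]
gripper_width: 0.046
gripper_force: 25.0
```

```bash
python3 go.py .5337 .0890 .12 1.56
```

```text
t 3.25 shift [0.1106 0.2274 0.0044] spin -0.2521
```

Call:
{"op": "drive_tool", "data": {
  "rows": [
    {"x": 0.015,"y": 0.03,"z": 0,"spin": -0.03,"fingers": -0.1},
    {"x": 0.037,"y": 0.075,"z": 0,"spin": -0.08,"fingers": -0.1},
    {"x": 0.059,"y": 0.121,"z": 0,"spin": -0.14,"fingers": -0.1},
    {"x": 0.081,"y": 0.167,"z": 0,"spin": -0.19,"fingers": -0.1},
    {"x": 0.1,"y": 0.206,"z": 0,"spin": -0.23,"fingers": -0.1},
    {"x": 0.1106,"y": 0.2274,"z": 0,"spin": -0.252,"fingers": -0.1},
    {"x": 0.1106,"y": 0.2274,"z": 0,"spin": -0.252,"fingers": -0.1},
    {"x": 0.1106,"y": 0.2274,"z": 0,"spin": -0.252,"fingers": -0.1},
    {"x": 0.1106,"y": 0.2274,"z": 0,"spin": -0.252,"fingers": -0.1}
  ],
  "newtons": 25
}}

```text
time_s: 4.38
tcp_pos: [0.533, 0.089, 0.1231]
eef_rot: [180.0, 0.0, 1.6]
contact_force: [-1.2, -0.1, -1.7]
gripper_width: 0.0456
gripper_force: 25.0
```

```bash
python3 go.py .5337 .0890 .072 1.56; python3 - <<'E'
from h import *
from h import *
s=sensors.get_state();t=s["tcp_pos"];a=np.deg2rad(s["eef_rot"][2])
def W(case,P): # item pts -> world
    x,y,yw,z=case;q=np.deg2rad(yw);return [[x+np.cos(q)*u-np.sin(q)*v,y+np.sin(q)*u+np.cos(q)*v,z+w] for u,v,w in P]
pose=(t[0]+.014*np.cos(a),t[1]+.014*np.sin(a),s["eef_rot"][2],t[2]-.0237)
out=[(x,y,.029) for x,y in[(-.065,-.023),(.005,-.023),(.005,-.031),(.065,-.031),(.065,.031),(.005,.031),(.005,.023),(-.065,.023)]]
pk=[(x,y,.034) for x,y in[(-.067,.0555),(.003,.0555),(.003,.0475),(.067,.0475),(.067,.1125),(.003,.1125),(.003,.1045),(-.067,.1045)]]
ims=[]
for n,b,k in(("top",(255,155,345,245),4.4),("scene",(280,130,400,250),3.3)):
    c=cams.capture(n);i=cv2.resize(c["pixels"][b[1]:b[3],b[0]:b[2],::-1],(396,396),interpolation=cv2.INTER_CUBIC)
    for P,col in((W(pose,out),(255,0,255)),(W((.5499,.0094,1.56,0),pk),(0,255,0))):
        cv2.polylines(i,[np.int32((proj(c,P)-b[:2]+.5)*k)],True,col,1)
    ims.append(i)
cv2.imwrite("pics/b.png",np.hstack(ims))
E
```

```text
t 4.38 shift [0.0007 0.     0.0511] spin 0.0007
```

View pics/b.png

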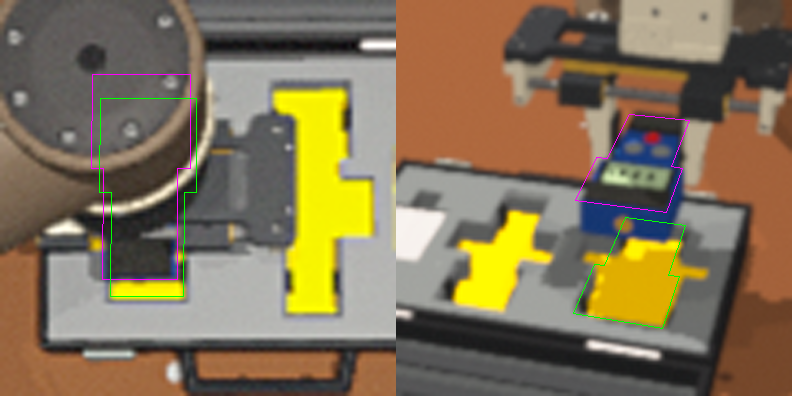

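The held gauge lines up with the prediction and sits above its pocket, within about a pixel. Lowering gently.

Call:
{"op": "drive_tool", "data": {
  "rows": [
    {"x": 0.0005,"y": 0,"z": 0.03,"spin": 0,"fingers": -0.1},
    {"x": 0.0005,"y": 0,"z": 0.055,"spin": 0,"fingers": -0.1},
    {"x": 0.0005,"y": 0,"z": 0.06,"spin": 0,"fingers": -0.1},
    {"x": 0.0005,"y": 0,"z": 0.064,"spin": 0,"fingers": -0.1},
    {"x": 0.0005,"y": 0,"z": 0.066,"spin": 0,"fingers": -0.1},
    {"x": 0.0005,"y": 0,"z": 0.068,"spin": 0,"fingers": -0.1},
    {"x": 0.0005,"y": 0,"z": 0.068,"spin": 0,"fingers": -0.1}
  ],
  "newtons": 25
}}

```text
time_s: 5.35
tcp_pos: [0.5339, 0.0884, 0.0559]
eef_rot: [-180.0, -0.0, 1.6]
contact_force: [-0.6, -0.5, -2.1]
gripper_width: 0.046
gripper_force: 25.0
```

Call:
{"op": "drive_tool", "data": {
  "rows": [
    {"x": 0,"y": 0,"z": 0.002,"spin": 0,"fingers": -0.1},
    {"x": 0,"y": 0,"z": 0.004,"spin": 0,"fingers": -0.1},
    {"x": 0,"y": 0,"z": 0.006,"spin": 0,"fingers": -0.1},
    {"x": 0,"y": 0,"z": 0.006,"spin": 0,"fingers": -0.1}
  ],
  "newtons": 25
}}

```text
time_s: 5.85
tcp_pos: [0.5339, 0.0885, 0.0498]
eef_rot: [-180.0, -0.0, 1.6]
contact_force: [-1.7, 0.1, 2.0]
gripper_width: 0.0459
gripper_force: 25.0
```

Call:
{"op": "drive_tool", "data": {
  "rows": [
    {"x": 0,"y": 0,"z": 0.001,"spin": 0,"fingers": -0.1},
    {"x": 0,"y": 0,"z": 0.002,"spin": 0,"fingers": -0.1},
    {"x": 0,"y": 0,"z": 0.003,"spin": 0,"fingers": -0.1},
    {"x": 0,"y": 0,"z": 0.004,"spin": 0,"fingers": -0.1},
    {"x": 0,"y": 0,"z": 0.004,"spin": 0,"fingers": -0.1}
  ],
  "newtons": 50
}}

```text
time_s: 6.48
tcp_pos: [0.5339, 0.0884, 0.0467]
eef_rot: [-180.0, -0.0, 1.6]
contact_force: [-6.5, 0.8, 13.7]
gripper_width: 0.0457
gripper_force: 50.0
```

Call:
{"op": "drive_tool", "data": {
  "rows": [
    {"x": -0.001,"y": 0,"z": 0,"spin": 0,"fingers": -0.1},
    {"x": -0.002,"y": 0,"z": 0,"spin": 0,"fingers": -0.1},
    {"x": -0.002,"y": 0,"z": 0,"spin": 0,"fingers": -0.1}
  ],
  "newtons": 50
}}

```text
time_s: 6.85
tcp_pos: [0.5338, 0.0888, 0.0467]
eef_rot: [-179.9, -0.2, 1.6]
contact_force: [2.9, -0.4, 7.4]
gripper_width: 0.0456
gripper_force: 50.0
```

Call:
{"op": "drive_tool", "data": {
  "rows": [
    {"x": 0.001,"y": 0,"z": 0.001,"spin": 0,"fingers": -0.1},
    {"x": 0.001,"y": 0,"z": 0.002,"spin": 0,"fingers": -0.1},
    {"x": 0.001,"y": 0,"z": 0.003,"spin": 0,"fingers": -0.1},
    {"x": 0.001,"y": 0,"z": 0.004,"spin": 0,"fingers": -0.1},
    {"x": 0.001,"y": 0,"z": 0.004,"spin": 0,"fingers": -0.1}
  ],
  "newtons": 60
}}

```text
time_s: 7.48
tcp_pos: [0.5336, 0.0886, 0.0421]
eef_rot: [-180.0, -0.1, 1.6]
contact_force: [0.9, 0.1, 6.2]
gripper_width: 0.0457
gripper_force: 60.0
```

```bash
cat > snap.py <<'E'
import sys
from h import *
out,b1,b2=sys.argv[1],eval(sys.argv[2]),eval(sys.argv[3])
ims=[]
for n,b in(("top",b1),("scene",b2)):
    c=cams.capture(n);i=c["pixels"][b[1]:b[3],b[0]:b[2],::-1]
    ims.append(cv2.resize(i,(390,int(390*i.shape[0]/i.shape[1])),interpolation=cv2.INTER_CUBIC)[:400])
H=max(i.shape[0] for i in ims)
cv2.imwrite(out,np.hstack([cv2.copyMakeBorder(i,0,H-i.shape[0],0,0,0) for i in ims]))
s=sensors.get_state();print(s["contact_force"].round(1),s["moment"].round(2))
E
python3 snap.py pics/c.png "(255,155,345,245)" "(290,140,400,250)"
```

```text
[-0.4 -0.3  5.9] [-0.02 -0.34  0.03]
```

View pics/c.png

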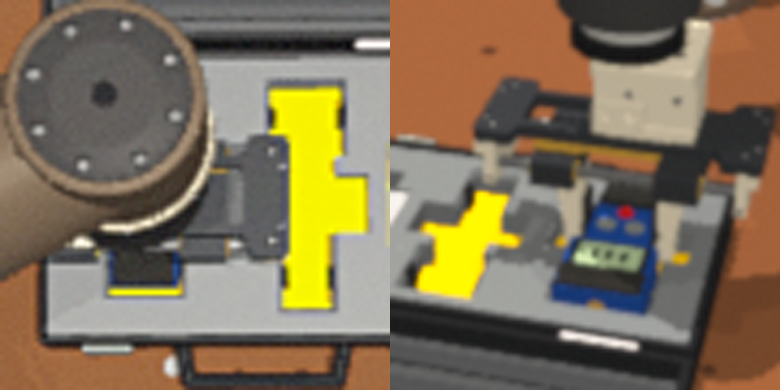

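The gauge is seated in its mouth, level, about 4 mm above the floor. Keep pressing with the grip.

Call:
{"op": "drive_tool", "data": {
  "rows": [
    {"x": 0,"y": 0,"z": 0.001,"spin": 0,"fingers": -0.1},
    {"x": 0,"y": 0,"z": 0.002,"spin": 0,"fingers": -0.1},
    {"x": 0,"y": 0,"z": 0.003,"spin": 0,"fingers": -0.1},
    {"x": 0,"y": 0,"z": 0.004,"spin": 0,"fingers": -0.1},
    {"x": 0,"y": 0,"z": 0.005,"spin": 0,"fingers": -0.1},
    {"x": 0,"y": 0,"z": 0.005,"spin": 0,"fingers": -0.1}
  ],
  "newtons": 60
}}

```text
time_s: 8.32
tcp_pos: [0.5337, 0.0886, 0.0377]
eef_rot: [-180.0, -0.1, 1.6]
contact_force: [-1.6, 0.8, 13.5]
gripper_width: 0.0457
gripper_force: 60.0
```

Call:
{"op": "drive_tool", "data": {
  "rows": [
    {"x": 0,"y": 0,"z": 0.001,"spin": 0,"fingers": -0.1},
    {"x": 0,"y": 0,"z": 0.002,"spin": 0,"fingers": -0.1},
    {"x": 0,"y": 0,"z": 0.002,"spin": 0,"fingers": -0.1}
  ],
  "newtons": 60
}}

```text
time_s: 8.7
tcp_pos: [0.5337, 0.0886, 0.0376]
eef_rot: [-180.0, -0.1, 1.6]
contact_force: [-9.0, 0.8, 35.5]
gripper_width: 0.0455
gripper_force: 60.0
```

Call:
{"op": "drive_tool", "data": {
  "rows": [
    {"x": 0,"y": 0,"z": -0.004,"spin": 0,"fingers": -0.1},
    {"x": 0,"y": 0,"z": -0.004,"spin": 0,"fingers": 0.2},
    {"x": 0,"y": 0,"z": -0.004,"spin": 0,"fingers": 0.2},
    {"x": 0,"y": 0,"z": -0.004,"spin": 0,"fingers": 0.2},
    {"x": 0,"y": 0,"z": -0.01,"spin": 0,"fingers": 0.2},
    {"x": 0,"y": 0,"z": -0.03,"spin": 0,"fingers": 0.2},
    {"x": 0,"y": 0,"z": -0.07,"spin": 0,"fingers": 0.2},
    {"x": 0,"y": 0,"z": -0.1,"spin": 0,"fingers": 0.2},
    {"x": 0,"y": 0,"z": -0.1,"spin": 0,"fingers": 0.2}
  ],
  "newtons": 30
}}

```text
time_s: 9.82
tcp_pos: [0.5343, 0.0889, 0.1375]
eef_rot: [-179.9, -0.3, 1.6]
contact_force: [0.3, 0.4, -0.5]
gripper_width: 0.0526
gripper_force: 0.0
```

```bash
python3 go.py .4252 -.3673 .14 -22.1
```

```text
t 9.82 shift [-0.1216  0.453  -0.004 ] spin 0.4132
```

Call:
{"op": "drive_tool", "data": {
  "rows": [
    {"x": -0.015,"y": 0.057,"z": 0,"spin": 0.05,"fingers": 0.8},
    {"x": -0.03,"y": 0.113,"z": 0,"spin": 0.1,"fingers": 0.8},
    {"x": -0.045,"y": 0.17,"z": 0,"spin": 0.155,"fingers": 0.8},
    {"x": -0.061,"y": 0.226,"z": 0,"spin": 0.207,"fingers": 0.8},
    {"x": -0.076,"y": 0.283,"z": 0,"spin": 0.26,"fingers": 0.8},
    {"x": -0.091,"y": 0.34,"z": 0,"spin": 0.31,"fingers": 0.8},
    {"x": -0.107,"y": 0.396,"z": 0,"spin": 0.36,"fingers": 0.8},
    {"x": -0.1216,"y": 0.453,"z": 0,"spin": 0.413,"fingers": 0.8},
    {"x": -0.1216,"y": 0.453,"z": 0,"spin": 0.413,"fingers": 0.8},
    {"x": -0.1216,"y": 0.453,"z": 0,"spin": 0.413,"fingers": 0.8}
  ],
  "newtons": 25
}}

```text
time_s: 11.08
tcp_pos: [0.4228, -0.3678, 0.1338]
eef_rot: [-180.0, 0.1, -22.2]
contact_force: [0.2, 0.9, -0.8]
gripper_width: 0.0791
gripper_force: 0.0
```

```bash
python3 go.py .4252 -.3673 .022 -22.1; python3 - <<'E'
from h import *
ims=[]
for n,b in(("top",(262,160,372,240)),("scene",(180,100,400,260))):
    c=cams.capture(n);i=c["pixels"][b[1]:b[3],b[0]:b[2],::-1]
    ims.append(cv2.resize(i,(550,400),interpolation=cv2.INTER_CUBIC) if n=="scene" else cv2.resize(i,(400,291),interpolation=cv2.INTER_CUBIC))
a=cv2.resize(ims[0],(400,291));b=cv2.resize(ims[1],(400,291));cv2.imwrite("pics/d.png",np.hstack([a,b]))
E
```

```text
t 11.07 shift [ 0.0022 -0.0013  0.1118] spin -0.0013
```

View pics/d.png

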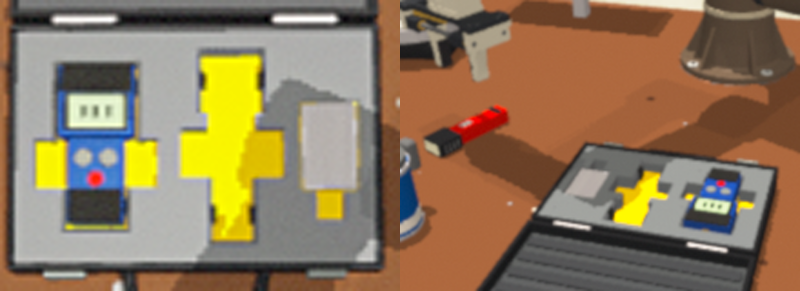

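The gauge is home and level in its cutout. The lamp is untouched, and the gripper is above it. Descend on the lamp.

Call:
{"op": "drive_tool", "data": {
  "rows": [
    {"x": 0.002,"y": -0.001,"z": 0.05,"spin": 0,"fingers": 0.8},
    {"x": 0.002,"y": -0.001,"z": 0.095,"spin": 0,"fingers": 0.8},
    {"x": 0.002,"y": -0.001,"z": 0.11,"spin": 0,"fingers": 0.8},
    {"x": 0.002,"y": -0.001,"z": 0.11,"spin": 0,"fingers": 0.8},
    {"x": 0.002,"y": -0.001,"z": 0.11,"spin": 0,"fingers": -0.5},
    {"x": 0.002,"y": -0.001,"z": 0.11,"spin": 0,"fingers": -0.5},
    {"x": 0.002,"y": -0.001,"z": 0.11,"spin": 0,"fingers": -0.5},
    {"x": 0.002,"y": -0.001,"z": 0.11,"spin": 0,"fingers": -0.5},
    {"x": 0.002,"y": -0.001,"z": 0.11,"spin": 0,"fingers": -0.5},
    {"x": 0.002,"y": -0.001,"z": 0.11,"spin": 0,"fingers": -0.5}
  ],
  "newtons": 25
}}

```text
time_s: 12.42
tcp_pos: [0.4258, -0.3677, 0.0246]
eef_rot: [180.0, 0.0, -22.1]
contact_force: [-0.5, 0.1, 1.3]
gripper_width: 0.0293
gripper_force: 24.9
```

Call:
{"op": "drive_tool", "data": {
  "rows": [
    {"x": 0,"y": 0,"z": -0.03,"spin": 0,"fingers": -0.5},
    {"x": 0,"y": 0,"z": -0.08,"spin": 0,"fingers": -0.5},
    {"x": 0,"y": 0,"z": -0.105,"spin": 0,"fingers": -0.5},
    {"x": 0,"y": 0,"z": -0.105,"spin": 0,"fingers": -0.5},
    {"x": 0,"y": 0,"z": -0.105,"spin": 0,"fingers": -0.5}
  ],
  "newtons": 25
}}

```text
time_s: 13.05
tcp_pos: [0.4251, -0.3673, 0.1286]
eef_rot: [-180.0, 0.1, -22.1]
contact_force: [-0.9, -0.4, -2.1]
gripper_width: 0.0301
gripper_force: 24.9
```

```bash
python3 go.py .5449 -.0207 .13 1.56
```

```text
t 13.05 shift [-0.0195 -0.3662 -0.0012] spin -0.4134
```

Call:
{"op": "drive_tool", "data": {
  "rows": [
    {"x": -0.002,"y": -0.035,"z": 0,"spin": -0.04,"fingers": -0.5},
    {"x": -0.005,"y": -0.085,"z": 0,"spin": -0.1,"fingers": -0.5},
    {"x": -0.007,"y": -0.135,"z": 0,"spin": -0.155,"fingers": -0.5},
    {"x": -0.01,"y": -0.185,"z": 0,"spin": -0.21,"fingers": -0.5},
    {"x": -0.0125,"y": -0.235,"z": 0,"spin": -0.27,"fingers": -0.5},
    {"x": -0.015,"y": -0.285,"z": 0,"spin": -0.325,"fingers": -0.5},
    {"x": -0.018,"y": -0.335,"z": 0,"spin": -0.38,"fingers": -0.5},
    {"x": -0.0195,"y": -0.366,"z": 0,"spin": -0.4134,"fingers": -0.5},
    {"x": -0.0195,"y": -0.366,"z": 0,"spin": -0.4134,"fingers": -0.5},
    {"x": -0.0195,"y": -0.366,"z": 0,"spin": -0.4134,"fingers": -0.5}
  ],
  "newtons": 25
}}

```text
time_s: 14.3
tcp_pos: [0.5445, -0.0216, 0.1283]
eef_rot: [180.0, 0.2, 1.6]
contact_force: [0.5, -1.3, -1.5]
gripper_width: 0.0298
gripper_force: 24.9
```

```bash
python3 go.py .5449 -.0207 .0566 1.56; python3 - <<'E'
from h import *
s=sensors.get_state();t=s["tcp_pos"];a=np.deg2rad(s["eef_rot"][2])
def W(case,P):
    x,y,yw,z=case;q=np.deg2rad(yw);return [[x+np.cos(q)*u-np.sin(q)*v,y+np.sin(q)*u+np.cos(q)*v,z+w] for u,v,w in P]
pose=(t[0]+.0053*np.cos(a),t[1]+.0053*np.sin(a),s["eef_rot"][2],t[2]-.0246)
o=lambda e,y0,z:[(x,y+y0,z) for x,y in[(-.075-e,-.015-e),(.03-e,-.015-e),(.03-e,-.023-e),(.075+e,-.023-e),(.075+e,.023+e),(.03-e,.023+e),(.03-e,.015+e),(-.075-e,.015+e)]]
ims=[]
for n,b,k in(("top",(275,155,365,245),4.4),("scene",(260,130,380,250),3.3)):
    c=cams.capture(n);i=cv2.resize(c["pixels"][b[1]:b[3],b[0]:b[2],::-1],(396,396),interpolation=cv2.INTER_CUBIC)
    for P,col in((W(pose,o(0,0,.026)),(255,0,255)),(W((.5499,.0094,1.56,0),o(.0015,-.03,.034)),(0,255,0))):
        cv2.polylines(i,[np.int32((proj(c,P)-b[:2]+.5)*k)],True,col,1)
    ims.append(i)
cv2.imwrite("pics/e.png",np.hstack(ims))
E
```

```text
t 14.3 shift [ 0.0006 -0.0009  0.0717] spin 0.0002
```

View pics/e.png

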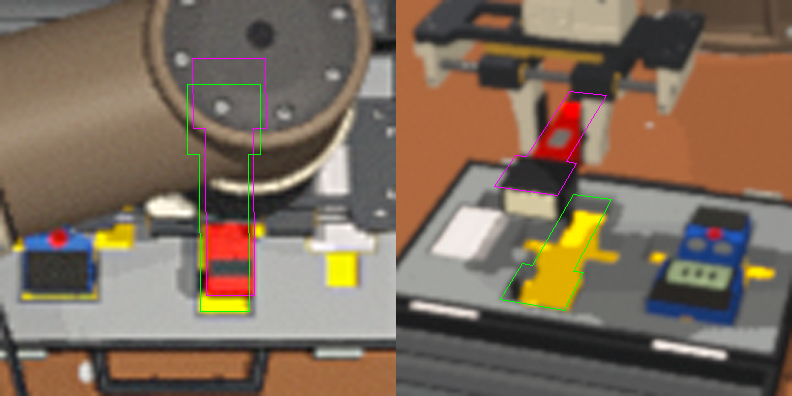

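Call:
{"op": "drive_tool", "data": {
  "rows": [
    {"x": 0.0005,"y": -0.001,"z": 0.03,"spin": 0,"fingers": -0.5},
    {"x": 0.0005,"y": -0.001,"z": 0.06,"spin": 0,"fingers": -0.5},
    {"x": 0.0005,"y": -0.001,"z": 0.067,"spin": 0,"fingers": -0.5},
    {"x": 0.0005,"y": -0.001,"z": 0.07,"spin": 0,"fingers": -0.5},
    {"x": 0.0005,"y": -0.001,"z": 0.073,"spin": 0,"fingers": -0.5},
    {"x": 0.0005,"y": -0.001,"z": 0.075,"spin": 0,"fingers": -0.5},
    {"x": 0.0005,"y": -0.001,"z": 0.076,"spin": 0,"fingers": -0.5},
    {"x": 0.0005,"y": -0.001,"z": 0.077,"spin": 0,"fingers": -0.5},
    {"x": 0.0005,"y": -0.001,"z": 0.077,"spin": 0,"fingers": -0.5}
  ],
  "newtons": 40
}}

```text
time_s: 15.52
tcp_pos: [0.5463, -0.0204, 0.0529]
eef_rot: [180.0, -0.0, 1.6]
contact_force: [0.8, -3.8, 2.2]
gripper_width: 0.03
gripper_force: 39.9
```

Call:
{"op": "drive_tool", "data": {
  "rows": [
    {"x": -0.001,"y": 0.0005,"z": 0,"spin": 0,"fingers": -0.5},
    {"x": -0.001,"y": 0.0005,"z": 0.001,"spin": 0,"fingers": -0.5},
    {"x": -0.001,"y": 0.0005,"z": 0.002,"spin": 0,"fingers": -0.5},
    {"x": -0.001,"y": 0.0005,"z": 0.003,"spin": 0,"fingers": -0.5},
    {"x": -0.001,"y": 0.0005,"z": 0.004,"spin": 0,"fingers": -0.5},
    {"x": -0.001,"y": 0.0005,"z": 0.004,"spin": 0,"fingers": -0.5}
  ],
  "newtons": 60
}}

```text
time_s: 16.27
tcp_pos: [0.5453, -0.0207, 0.0491]
eef_rot: [180.0, -0.0, 1.6]
contact_force: [-1.1, -1.7, 7.4]
gripper_width: 0.0299
gripper_force: 59.9
```

Contact with the ribs and no jam; press on (home is TCP z ≈ 0.0386).

Call:
{"op": "drive_tool", "data": {
  "rows": [
    {"x": 0,"y": 0,"z": 0.001,"spin": 0,"fingers": -0.5},
    {"x": 0,"y": 0,"z": 0.002,"spin": 0,"fingers": -0.5},
    {"x": 0,"y": 0,"z": 0.003,"spin": 0,"fingers": -0.5},
    {"x": 0,"y": 0,"z": 0.004,"spin": 0,"fingers": -0.5},
    {"x": 0,"y": 0,"z": 0.005,"spin": 0,"fingers": -0.5},
    {"x": 0,"y": 0,"z": 0.006,"spin": 0,"fingers": -0.5},
    {"x": 0,"y": 0,"z": 0.006,"spin": 0,"fingers": -0.5}
  ],
  "newtons": 60
}}

```text
time_s: 17.15
tcp_pos: [0.5456, -0.0206, 0.043]
eef_rot: [-180.0, -0.1, 1.6]
contact_force: [0.7, -3.2, 6.4]
gripper_width: 0.0293
gripper_force: 59.9
```

Call:
{"op": "drive_tool", "data": {
  "rows": [
    {"x": 0,"y": 0,"z": 0.001,"spin": 0,"fingers": -0.5},
    {"x": 0,"y": 0,"z": 0.002,"spin": 0,"fingers": -0.5},
    {"x": 0,"y": 0,"z": 0.003,"spin": 0,"fingers": -0.5},
    {"x": 0,"y": 0,"z": 0.004,"spin": 0,"fingers": -0.5},
    {"x": 0,"y": 0,"z": 0.005,"spin": 0,"fingers": -0.5},
    {"x": 0,"y": 0,"z": 0.006,"spin": 0,"fingers": -0.5},
    {"x": 0,"y": 0,"z": 0.006,"spin": 0,"fingers": -0.5}
  ],
  "newtons": 60
}}

```text
time_s: 18.02
tcp_pos: [0.5457, -0.0206, 0.0386]
eef_rot: [180.0, -0.1, 1.6]
contact_force: [-5.1, -1.9, 23.4]
gripper_width: 0.0298
gripper_force: 59.9
```

Hard stop at the expected height: the lamp is home. Release (to about 37 mm) and rise.

Call:
{"op": "drive_tool", "data": {
  "rows": [
    {"x": 0,"y": 0,"z": -0.002,"spin": 0,"fingers": -0.5},
    {"x": 0,"y": 0,"z": -0.002,"spin": 0,"fingers": -0.16},
    {"x": 0,"y": 0,"z": -0.002,"spin": 0,"fingers": -0.16},
    {"x": 0,"y": 0,"z": -0.002,"spin": 0,"fingers": -0.16},
    {"x": 0,"y": 0,"z": -0.01,"spin": 0,"fingers": -0.16},
    {"x": 0,"y": 0,"z": -0.03,"spin": 0,"fingers": -0.16},
    {"x": 0,"y": 0,"z": -0.08,"spin": 0,"fingers": -0.16},
    {"x": 0,"y": 0,"z": -0.13,"spin": 0,"fingers": -0.16},
    {"x": 0,"y": 0,"z": -0.15,"spin": 0,"fingers": -0.16},
    {"x": 0,"y": 0,"z": -0.15,"spin": 0,"fingers": -0.16}
  ],
  "newtons": 30
}}

```text
time_s: 19.27
tcp_pos: [0.5459, -0.0205, 0.1891]
eef_rot: [-179.9, -0.2, 1.6]
contact_force: [0.6, 0.2, -0.0]
gripper_width: 0.0367
gripper_force: 0.0
```

Call:
{"op": "drive_tool", "data": {
  "rows": [
    {"x": -0.04,"y": -0.05,"z": 0,"spin": 0,"fingers": 0},
    {"x": -0.06,"y": -0.1,"z": 0,"spin": 0,"fingers": 0},
    {"x": -0.06,"y": -0.15,"z": 0,"spin": 0,"fingers": 0},
    {"x": -0.06,"y": -0.2,"z": 0,"spin": 0,"fingers": 0},
    {"x": -0.06,"y": -0.25,"z": 0,"spin": 0,"fingers": 0},
    {"x": -0.06,"y": -0.3,"z": 0,"spin": 0,"fingers": 0},
    {"x": -0.06,"y": -0.3,"z": 0,"spin": 0,"fingers": 0},
    {"x": -0.06,"y": -0.3,"z": 0,"spin": 0,"fingers": 0}
  ]
}}

```text
time_s: 20.27
tcp_pos: [0.476, 0.2771, 0.1855]
eef_rot: [179.9, 0.1, 1.6]
contact_force: [0.5, -0.1, 0.2]
gripper_width: 0.0439
gripper_force: 0.0
```

```bash
python3 snap.py pics/f.png "(262,160,372,240)" "(255,170,395,250)"; cat > lev.py <<'E'
from h import *
c=cams.capture("top");I=c["pixels"].astype(float);Rr,G,B=I[...,0],I[...,1],I[...,2]
E

```

```text
[ 0.6 -0.1  0.1] [-0.05 -0.    0.01]
```

View pics/f.png

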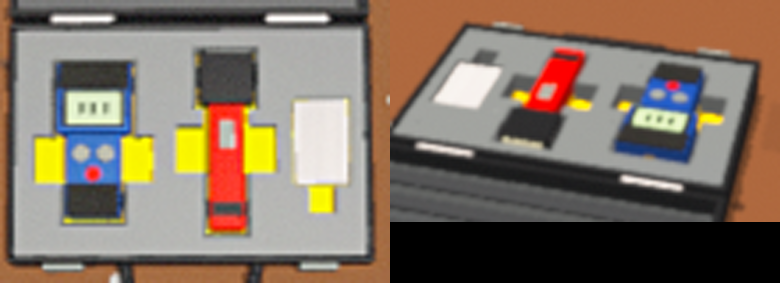

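Both look home with the steel plate undisturbed. I'll confirm that the head ends are down by pressing the head bumper with closed fingertips, clear of the display.

```bash
python3 go.py .6027 .0908 .075 1.56
```

```text
t 20.38 shift [0.1214 0.1889 0.1112] spin -0.0003
```

Call:
{"op": "drive_tool", "data": {
  "rows": [
    {"x": 0.03,"y": 0.045,"z": 0,"spin": 0,"fingers": -1},
    {"x": 0.06,"y": 0.09,"z": 0,"spin": 0,"fingers": -1},
    {"x": 0.09,"y": 0.14,"z": 0,"spin": 0,"fingers": -1},
    {"x": 0.1214,"y": 0.189,"z": 0,"spin": 0,"fingers": -1},
    {"x": 0.1214,"y": 0.189,"z": 0.03,"spin": 0,"fingers": -1},
    {"x": 0.1214,"y": 0.189,"z": 0.08,"spin": 0,"fingers": -1},
    {"x": 0.1214,"y": 0.189,"z": 0.105,"spin": 0,"fingers": -1},
    {"x": 0.1214,"y": 0.189,"z": 0.107,"spin": 0,"fingers": -1},
    {"x": 0.1214,"y": 0.189,"z": 0.107,"spin": 0,"fingers": -1},
    {"x": 0.1214,"y": 0.189,"z": 0.107,"spin": 0,"fingers": -1}
  ]
}}

```text
time_s: 21.62
tcp_pos: [0.6041, 0.0921, 0.0812]
eef_rot: [-179.9, -0.1, 1.6]
contact_force: [-0.2, -0.2, -0.1]
gripper_width: 0.0003
gripper_force: 0.0
```

Call:
{"op": "drive_tool", "data": {
  "rows": [
    {"x": -0.001,"y": 0.001,"z": 0.01,"spin": 0,"fingers": -1},
    {"x": -0.001,"y": 0.001,"z": 0.014,"spin": 0,"fingers": -1},
    {"x": -0.001,"y": 0.001,"z": 0.016,"spin": 0,"fingers": -1},
    {"x": -0.001,"y": 0.001,"z": 0.018,"spin": 0,"fingers": -1},
    {"x": -0.001,"y": 0.001,"z": 0.019,"spin": 0,"fingers": -1},
    {"x": -0.001,"y": 0.001,"z": 0.019,"spin": 0,"fingers": -1}
  ]
}}

```text
time_s: 22.38
tcp_pos: [0.6021, 0.0908, 0.0632]
eef_rot: [180.0, -0.0, 1.6]
contact_force: [-10.1, 0.4, 25.3]
gripper_width: 0.0004
gripper_force: 12.1
```

Call:
{"op": "drive_tool", "data": {
  "rows": [
    {"x": 0,"y": 0,"z": -0.02,"spin": 0,"fingers": -1},
    {"x": 0,"y": 0,"z": -0.03,"spin": 0,"fingers": -1},
    {"x": -0.055,"y": 0,"z": -0.03,"spin": 0,"fingers": -1},
    {"x": -0.106,"y": 0,"z": -0.03,"spin": 0,"fingers": -1},
    {"x": -0.106,"y": 0,"z": -0.03,"spin": 0,"fingers": -1},
    {"x": -0.106,"y": 0,"z": -0.01,"spin": 0,"fingers": -1},
    {"x": -0.106,"y": 0,"z": -0.004,"spin": 0,"fingers": -1},
    {"x": -0.106,"y": 0,"z": -0.002,"spin": 0,"fingers": -1},
    {"x": -0.106,"y": 0,"z": -0.001,"spin": 0,"fingers": -1},
    {"x": -0.106,"y": 0,"z": -0.001,"spin": 0,"fingers": -1}
  ]
}}

```text
time_s: 23.62
tcp_pos: [0.4962, 0.0878, 0.0632]
eef_rot: [180.0, 0.0, 1.6]
contact_force: [-10.9, 1.2, 22.4]
gripper_width: 0.0006
gripper_force: 11.5
```

Call:
{"op": "drive_tool", "data": {
  "rows": [
    {"x": 0,"y": 0,"z": -0.02,"spin": 0,"fingers": -1},
    {"x": 0,"y": 0,"z": -0.04,"spin": 0,"fingers": -1},
    {"x": 0.035,"y": 0.037,"z": -0.04,"spin": 0,"fingers": -1},
    {"x": 0.07,"y": 0.074,"z": -0.04,"spin": 0,"fingers": -1},
    {"x": 0.1066,"y": 0.11,"z": -0.04,"spin": 0,"fingers": -1},
    {"x": 0.1066,"y": 0.11,"z": -0.04,"spin": 0,"fingers": -1},
    {"x": 0.1066,"y": 0.11,"z": -0.015,"spin": 0,"fingers": -1},
    {"x": 0.1066,"y": 0.11,"z": 0,"spin": 0,"fingers": -1},
    {"x": 0.1066,"y": 0.11,"z": 0.002,"spin": 0,"fingers": -1},
    {"x": 0.1066,"y": 0.11,"z": 0.003,"spin": 0,"fingers": -1}
  ]
}}

```text
time_s: 24.88
tcp_pos: [0.6053, -0.019, 0.0593]
eef_rot: [179.9, 0.1, 1.6]
contact_force: [-6.0, 1.2, 13.8]
gripper_width: 0.0005
gripper_force: 7.0
```

Call:
{"op": "drive_tool", "data": {
  "rows": [
    {"x": 0,"y": 0,"z": 0.001,"spin": 0,"fingers": -1},
    {"x": 0,"y": 0,"z": 0.001,"spin": 0,"fingers": -1}
  ]
}}

```text
time_s: 25.12
tcp_pos: [0.6053, -0.019, 0.0593]
eef_rot: [180.0, 0.0, 1.7]
contact_force: [-7.0, -0.6, 14.9]
gripper_width: 0.0006
gripper_force: 7.7
```

Lamp head is home (0.0593). Check the lamp's tail likewise, then retreat.

Call:
{"op": "drive_tool", "data": {
  "rows": [
    {"x": 0,"y": 0,"z": -0.02,"spin": 0,"fingers": -1},
    {"x": 0,"y": 0,"z": -0.03,"spin": 0,"fingers": -1},
    {"x": -0.055,"y": 0,"z": -0.03,"spin": 0,"fingers": -1},
    {"x": -0.112,"y": 0,"z": -0.03,"spin": 0,"fingers": -1},
    {"x": -0.112,"y": 0,"z": -0.03,"spin": 0,"fingers": -1},
    {"x": -0.112,"y": 0,"z": -0.01,"spin": 0,"fingers": -1},
    {"x": -0.112,"y": 0,"z": -0.003,"spin": 0,"fingers": -1},
    {"x": -0.112,"y": 0,"z": -0.001,"spin": 0,"fingers": -1},
    {"x": -0.112,"y": 0,"z": 0,"spin": 0,"fingers": -1},
    {"x": -0.112,"y": 0,"z": 0,"spin": 0,"fingers": -1}
  ]
}}

```text
time_s: 26.38
tcp_pos: [0.4939, -0.0221, 0.0592]
eef_rot: [180.0, 0.0, 1.6]
contact_force: [-9.5, 3.5, 23.8]
gripper_width: 0.0002
gripper_force: 11.5
```

Call:
{"op": "drive_tool", "data": {
  "rows": [
    {"x": 0,"y": 0,"z": -0.02,"spin": 0,"fingers": -1},
    {"x": 0,"y": 0,"z": -0.07,"spin": 0,"fingers": -1},
    {"x": 0,"y": 0,"z": -0.12,"spin": 0,"fingers": -1},
    {"x": 0,"y": -0.05,"z": -0.12,"spin": 0,"fingers": -1},
    {"x": 0,"y": -0.11,"z": -0.12,"spin": 0,"fingers": -1},
    {"x": 0,"y": -0.17,"z": -0.12,"spin": 0,"fingers": -1},
    {"x": 0,"y": -0.23,"z": -0.12,"spin": 0,"fingers": -1},
    {"x": 0,"y": -0.28,"z": -0.12,"spin": 0,"fingers": -1},
    {"x": 0,"y": -0.28,"z": -0.12,"spin": 0,"fingers": -1}
  ]
}}

```text
time_s: 27.5
tcp_pos: [0.4864, 0.2611, 0.1774]
eef_rot: [180.0, -0.0, 1.8]
contact_force: [-0.3, 0.3, 0.6]
gripper_width: 0.0004
gripper_force: 0.0
```

```bash
python3 snap.py pics/g.png "(160,80,480,280)" "(255,170,395,250)"
```

```text
[0.5 0.1 0.3] [-0.15  0.01  0.01]
```

View pics/g.png

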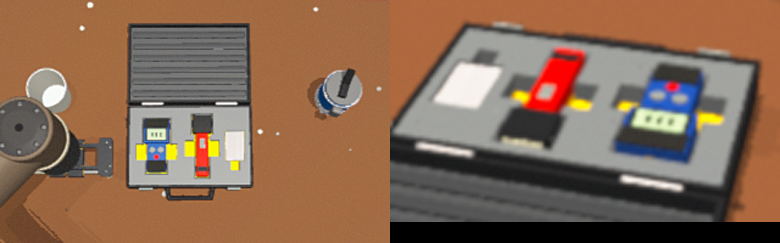

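Both items are level in their cutouts, and the plate, tin and cup are unmoved.

```bash
python3 -c "
from plant import r
print(r.close_job())"
```

```text
the job is handed in; nothing more can be done
None
```

The gauge and the lamp are pressed fully home and level in their cutouts, with the display not pressed and the plate, tin and cup left as they were; I handed the job in at about 28 s of the 72 s allowed, and no verdict came back.

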